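# Open the drill vise and hold the bored lamp column up for a look at its foot

### The arm

A 6-joint arm with a two-finger parallel gripper is mounted at the origin on the work surface. World frame = base frame: x ahead of the robot, y to its left, z up, the work surface at z = 0. Lengths are in m, angles in rad, forces in N, time in s.
With the tool pointing down it reaches from about 0.275 to 0.875 m from the base axis. Payload 12.5 kg.
Tool frame: the origin (TCP) lies at the very end of the fingers, on their centre line; the grasp point (between the pads) lies grip_depth behind it (grip_depth is the distance from the TCP to the grasp point, in m); z points along the fingers, y is the direction in which the jaws open and shut (so a half turn about z gives the same grasp; the last joint's range is limited). The gripper opens to 85 mm and grips with 20 to 120 N. Pads are 22 mm wide; open, the fingers measure 114 mm over their backs; the gripper's body (76 mm by 85 mm) begins 54 mm behind the grasp point. The pads swing forward as they close: fully open they stand 13 mm farther back than shut.
Start: joints at [-1.304, 0.351, 1.652, -0, 1.139, -0.085], TCP at [0.19, -0.516, 0.231] pointing down, gripper open.
Joint ranges: [-2.75, 2.75], [-0.79, 2.1], [0.01, 2.65], [-1.57, 4.71], [0.07, 3.14], [-2.87, 2.87]. Speed limits (rad/s): [2.22, 2.22, 2.79, 3.14, 3.14, 3.14].

### API

Orientations are given as a unit quaternion [w, x, y, z].
In Python, from station import * gives the robot as it stands.
- The arm moves only by the shell command python3 -m jog 'ROWS' [FORCE]. ROWS is JSON, one flat list of numbers, 7 for each row, row after row: the shift along the world's x, y, z in cm, then the turn, a rotation vector about the world's x, y, z in degrees, then the opening, from 0 (shut) to 1 (fully open). A call has 1 to 10 rows; each row is the pose to reach, as a shift and turn from the pose commanded when the call began; what a row does not reach only later rows make up. A row lasts 1/12 s, in which the tool goes at most 41.7 mm and 7.16 degrees, less where a joint would pass 70% of its speed; a pose out of reach is approached as far as the arm can. A call with a gripper value outside its range is refused whole. The fingers move at their own pace and stop on an object; FORCE is the grip in N (left out, the last holds). Time passes only in rows, so rows that repeat a pose let the fingers close. It gives the time, the measured TCP pose, the force and the opening at its end, in the units of the state.
- get_obs(): the state, without advancing time (a new reading comes with each control period).
- read_camera(name): name is "side" or "top" or "wrist"; returns (picture, depth): 420x560x3 uint8, red, green, blue; 420x560 float32, m along the optical axis (not along the pixel's ray), 0 where there is no reading.
- camera_params(name): a dict with "fx", "fy", "cx", "cy" (pixels), "camera_from_world" (4x4, takes a point from world to camera coordinates). Camera axes: x right, y up, looking along -z (the intrinsics and any distortion apply to the point x, -y, -z); pixel columns grow to the right and rows downward; lengths in m; the calibration is good to about 2 mm. The wrist camera is an equidistant fisheye: a pixel r from the principal point sees the ray r / f radians off the axis. A picture is of the moment at which its call begins: read the wrist's pose just before it. camera_params takes no time and is no camera call; for the wrist camera it gives the pose at the moment of the call.
- job_done(): hands the job in, once; it reports no verdict.
The state is a dict: "time_s": time; "joint_pos": joint angles; "joint_vel": joint speeds; "joint_efforts": joint torques, N m; "eef_pos": TCP position; "tcp_rot": TCP orientation; "wrist_force": force on the tool from outside, world axes, zero at the start; "ft_torque": the same for the moment, N m; "grip_width": opening from 0.0 (shut) to 1.0 (fully open).
Only numpy, scipy, OpenCV 4.12 (cv2) and the standard library are available. Lean on these libraries where they do the work, as an engineer would, in place of code of your own. Each camera call takes 0.05 s, during which the arm holds its last target.

### The job

The unglazed lamp column in the drill vise has just been bored through from the top, and its foot, where the drill came out, has to be looked at for chips. Draw the vise's sliding jaw back (it is already unlocked, and its upright lever makes a good handle) until it has opened at least 3 cm, then lift the column straight up out of the vise and, once its foot is clear above the jaws, turn it over on its side so that it lies level in the air. Finish while still holding it there, level and still, in the gripper alone with its middle at least 20 cm above the bench; the vise stays open and the other things on the bench stay as they are.

Things in the scene. Friction and masses are not known exactly. Their poses are not given: they have to be found in the camera images.
- vise: Grey drill vise bolted to the bench, 320 mm long in its y, 112 mm wide in its x (184 over bolted lugs). Origin on the bench top; z up. The jaw slides along its +y. The bed under the column is 40 mm above the bench; tops of both rubber-lined jaws 78.5 mm. Fixed jaw at the -y end, sliding jaw on the +y side of the column. Column's axis: 35 mm to -y of the origin, within 12 mm of the centre line in x.
- jaw (a joint): Travel of the sliding jaw along the vise's +y in m: 0 is shut on the column's plinth (it starts 0 to 3 mm slack), 0.075 fully open. It slides with about 4 N of friction and stays where it is left.
- lever_grip (a point): Middle of the black round grip of the cam lever standing upright on the sliding jaw, 93 mm from the column's axis when shut. Grip vertical, 22 mm in diameter, from 120 to 174 mm above the bench; this point at 150 mm. The lever is already thrown to its free position and does not swing: it moves with the jaw.
- column_center (a point): Point on the axis of the column in the vise (matt white unglazed ceramic, 150 mm tall, about 0.36 kg), half-way up, 115 mm above the bench at the start; z points along the axis from foot to top. Grip it by the plain round shaft, 36 mm in diameter, from 22 mm below to 61 mm above this point.
- column_foot (a point): Centre of the column's underside (the foot), 75 mm below column_center along the axis; 40 mm above the bench at the start.
- column: The same column as a body; origin at the centre of its underside, z from foot to top. From the foot up: square plinth 56 x 56 mm, 36 mm high, between the jaws with its sides parallel to them; round moulding 54 mm in diameter to 46 mm; round shaft 36 mm in diameter from 53 to 136 mm; spigot 23 mm in diameter from 140 to 150 mm. A 12 mm bore runs along the axis.
- finial: Bystander: white spindle-shaped finial 215 mm tall, 82 mm wide, standing on a plaster bat (disc 170 mm wide, 22 mm thick) to the right of the vise. Origin at the centre of its underside.
- bat: Bystander: the plaster bat under the finial. Origin at the centre of its underside.
- beaker: Bystander: open white plastic beaker 72 mm wide, 95 mm tall, to the left of the vise. Origin at the centre of its underside.
- brush: Bystander: wooden-handled brush lying on the bench at the right, nearer the robot. Origin under its middle.
Not all that is in view belongs to the job. Leave any black or brown look-alike of the column alone.

How it is judged:
By the outcome, as a careful person would: the job done as asked, in the order asked, and still so for the second after the job is handed in, while the arm keeps its last pose, push and grip.
It also fails if it takes over 48 s, if anything falls off the work surface, if the arm or the gripper's body presses on something with over 40 N, if the wrist force passes 120 N, or if a joint passes its speed limit or range.

## Working session

There is one attempt and no reset: what is moved stays moved. The work goes in short steps, Python scripts to look and compute and a shell command to move; the robot and the scene stay as the last step left them, time stands still between calls to the robot, and variables do not carry over. Pictures are saved under pics/ and viewed, and the job is handed in when it is done.

```bash
ls; mkdir -p pics
python3 - <<'E'
from station import *
import cv2,numpy as np
o=get_obs();print(o)
try: print(grip_depth)
except Exception as e: print(e)
for n in("side","top"):
    p,d=read_camera(n);cv2.imwrite(f"pics/{n}0.png",p[...,::-1]);np.savez(f"{n}0.npz",p=p,d=d)
    print(n,camera_params(n))
E
```

```text
pics
{'time_s': 0.0, 'joint_pos': array([-1.30363283e+00,  3.51240476e-01,  1.65243251e+00, -2.59974510e-07,
        1.13911922e+00, -8.45789376e-02]), 'joint_vel': array([-0.00023545,  0.00021692, -0.00079193,  0.00019952,  0.00212615,
       -0.00229348]), 'joint_efforts': array([-2.07929888e-04, -5.06101620e+01, -2.91411227e+01, -8.69903215e-05,
        4.54621419e-03,  7.11730536e-06]), 'eef_pos': array([ 0.1894385 , -0.51598372,  0.2307529 ]), 'tcp_rot': array([-5.97268206e-04,  9.84574293e-01,  1.74966004e-01, -5.47964850e-05]), 'wrist_force': array([-0.03107467,  0.65752048, -0.19188586]), 'ft_torque': array([-0.01010659, -0.01191307,  0.00824623]), 'grip_width': 1.0008141119805234}
0.0187
side {'fx': 546.1075707536271, 'fy': 546.1075707536271, 'cx': 281.71949727207505, 'cy': 210.61994061643, 'camera_from_world': array([[-0.84534833, -0.53415151, -0.00826781,  0.46479488],
       [ 0.32369513, -0.52446921,  0.78749826, -0.27293992],
       [-0.4249796 ,  0.66303409,  0.61626142, -1.29173806],
       [ 0.        ,  0.        ,  0.        ,  1.        ]])}
top {'fx': 511.23219504625786, 'fy': 511.23219504625786, 'cx': 280.78198442873565, 'cy': 207.43367143781924, 'camera_from_world': array([[ 0.00169332, -0.99980134,  0.01985971, -0.0337957 ],
       [ 0.98345199,  0.00526279,  0.18109247, -0.54039298],
       [-0.18116101,  0.01922442,  0.98326553, -1.64680987],
       [ 0.        ,  0.        ,  0.        ,  1.        ]])}
```

View pics/side0.png

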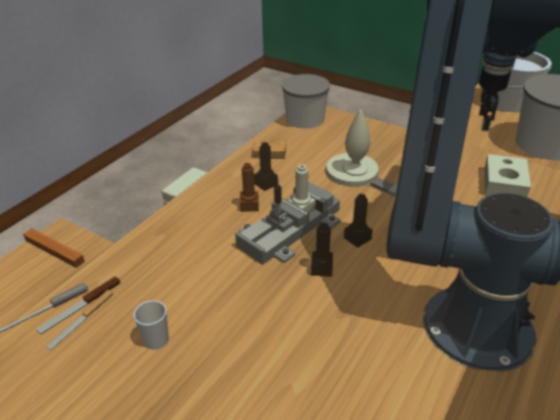

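View pics/top0.png

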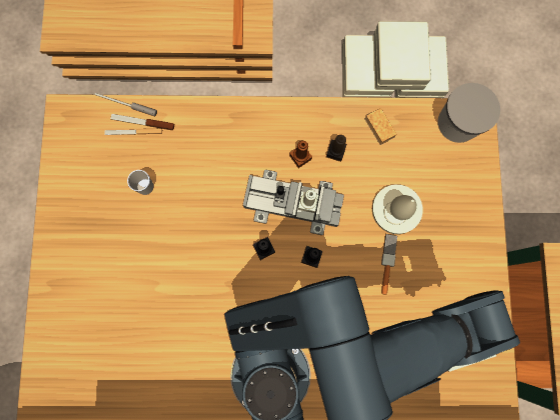

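The side view has the vise at about (290,220), the white column at (302,183) and the lever at (278,200). In the top view the column is at (310,198) and the lever at (280,190). Four dark or brown decoys stand around the vise. I'll zoom in next.

Run:
```python
import cv2,numpy as np
t=np.load("top0.npz");s=np.load("side0.npz")
a=cv2.resize(t['p'][150:270,230:350],None,fx=5,fy=5,interpolation=cv2.INTER_CUBIC)
cv2.imwrite("pics/top0z.png",a[...,::-1])
a=cv2.resize(s['p'][140:280,220:390],None,fx=4.2,fy=4.2,interpolation=cv2.INTER_CUBIC)
cv2.imwrite("pics/side0z.png",a[...,::-1])
```

```text
(no output)
```

View pics/top0z.png

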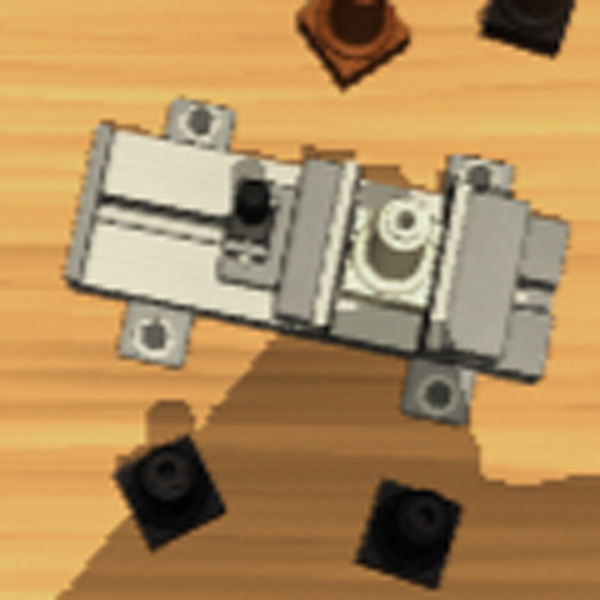

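View pics/side0z.png

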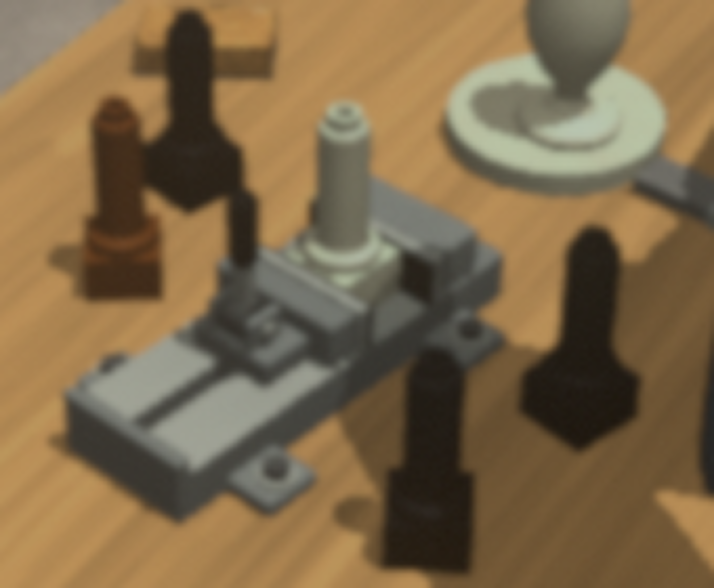

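```bash
cat > h.py <<'E'
import numpy as np,cv2
def ray(cp,u,v):
    T=cp["camera_from_world"];R=T[:3,:3];c=-R.T@T[:3,3]
    d=R.T@np.array([(u-cp["cx"])/cp["fx"],-(v-cp["cy"])/cp["fy"],-1.]);return c,d
def onz(cp,u,v,z):
    c,d=ray(cp,u,v);return c+d*(z-c[2])/d[2]
def proj(cp,P):
    T=cp["camera_from_world"];q=T[:3,:3]@np.asarray(P)+T[:3,3]
    return cp["cx"]+cp["fx"]*q[0]/-q[2],cp["cy"]-cp["fy"]*q[1]/-q[2]
E
python3 - <<'E'
from station import *
from h import *
T=camera_params("top");S=camera_params("side")
tz=lambda x,y:(230+x/5-.4,150+y/5-.4)
sz=lambda x,y:(220+x/4.2-.4,140+y/4.2-.4)
print("col top",onz(T,*tz(404,220),.19),onz(S,*sz(345,112),.19))
print("lev top",onz(T,*tz(254,198),.174),onz(S,*sz(243,197),.174))
# vise direction: edges
def ang(a,b,z):
    A=onz(T,*tz(*a),z);B=onz(T,*tz(*b),z);d=B-A;print(d,np.degrees(np.arctan2(d[0],d[1])),A,B)
ang((535,380),(75,290),.03)   # near lower edge (x-)
ang((520,195),(105,125),.05)
# jaw tops edges
ang((500,355),(525,197),.0785);ang((275,318),(310,160),.0785);ang((322,325),(355,165),.0785)
# lug holes, z~.01
for p in((201,121),(152,335),(437,394),(480,178)): print(onz(T,*tz(*p),.012))
E
```

```text
col top [ 0.55815656 -0.11967626  0.19      ] [ 0.55960974 -0.12088134  0.19      ]
lev top [ 0.57491219 -0.02819134  0.174     ] [ 0.5771028  -0.02472959  0.174     ]
[0.05953786 0.30806997 0.        ] 10.938181079577925 [ 0.48338032 -0.21902923  0.03      ] [0.54291818 0.08904074 0.03      ]
[0.0463644 0.2781566 0.       ] 9.463317409198396 [ 0.60550191 -0.20862725  0.05      ] [0.65186631 0.06952935 0.05      ]
[ 0.10530009 -0.01812994  0.        ] 99.76906514856243 [ 0.49251196 -0.19019448  0.0785    ] [ 0.59781205 -0.20832442  0.0785    ]
[ 0.10571348 -0.02302404  0.        ] 102.28694899806433 [ 0.51618103 -0.04379837  0.0785    ] [ 0.62189451 -0.06682241  0.0785    ]
[ 0.1069897 -0.0220701  0.       ] 101.65562362418869 [ 0.5117145  -0.07440177  0.0785    ] [ 0.6187042  -0.09647187  0.0785    ]
[0.66467273 0.00527595 0.012     ]
[0.51557671 0.0375551  0.012     ]
[ 0.47620126 -0.15493611  0.012     ]
[ 0.62574718 -0.18612234  0.012     ]
```

```bash
python3 -m jog '[0,0,4,0,0,0,0, 2.5,3,7,0,0,6,0, 5,6,7,0,0,12,0, 7.5,9,7,0,0,18,0, 10,12,7,0,0,25,0, 12.5,15,7,0,0,32,0, 15,18,7,0,0,38,0, 17.5,21,7,0,0,44,0, 20,24,7,0,0,51,0, 22.5,27,7,0,0,58,0]' 40
```

```text
time_s: 0.93
eef_pos: [0.4153, -0.2445, 0.3012]
tcp_rot: [-0.0, 0.774, 0.633, -0.0]
wrist_force: [0.3, -0.5, 0.6]
grip_width: 0.003
```

```bash
python3 -m jog '[2.6,3,0,0,0,0,0, 5.2,6,0,0,0,0,0, 7.8,9,0,0,0,0,0, 10.4,12,0,0,0,0,0, 13,15,0,0,0,0,0, 15.4,18.2,0,0,0,0,0, 15.4,18.2,0,0,0,0,0]'
python3 - <<'E'
from station import *
import cv2
print(get_obs()['eef_pos'])
p,d=read_camera("wrist");cv2.imwrite("pics/w1.png",p[...,::-1])
p,d=read_camera("side");cv2.imwrite("pics/s1.png",cv2.resize(p[80:290,180:400],None,fx=3,fy=2.8*1.07)[...,::-1])
E
```

```text
time_s: 1.52
eef_pos: [0.5711, -0.0595, 0.3005]
tcp_rot: [-0.001, 0.775, 0.632, 0.0]
wrist_force: [1.3, -0.4, 0.3]
grip_width: 0.003
[ 0.57108249 -0.05947545  0.30051458]
```

View pics/w1.png

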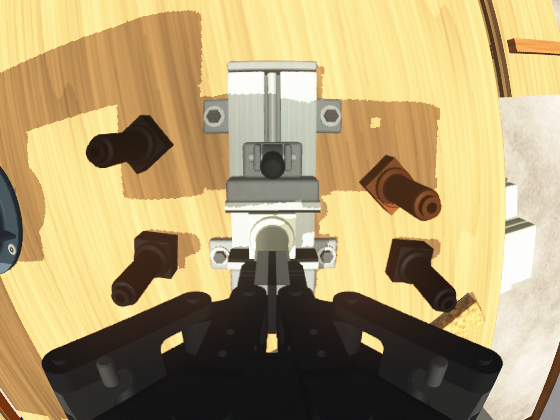

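View pics/s1.png

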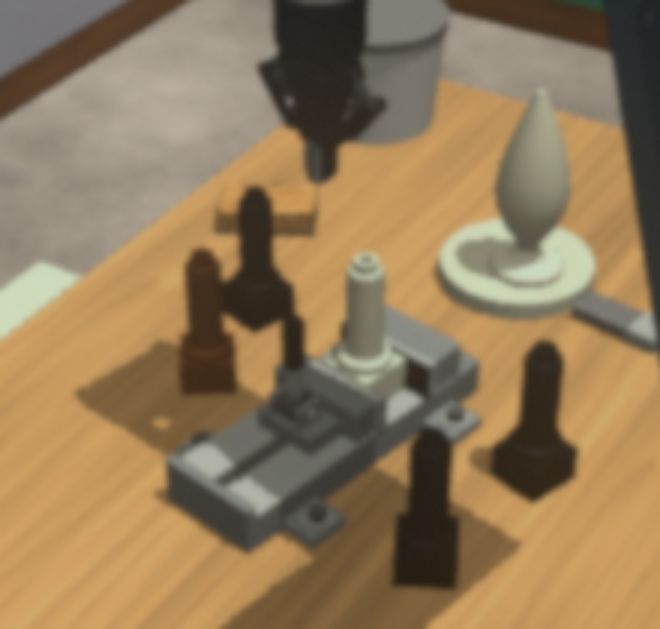

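In the wrist view, the vise is square to the image. The lever grip is at about (272,163) and the column at about (272,235), partly hidden by the shut fingers. I'll use this view to refine the lever position.

```bash
cat >> h.py <<'E'
def wray(cp,u,v):
    T=cp["camera_from_world"];R=T[:3,:3];c=-R.T@T[:3,3]
    x=(u-cp["cx"])/cp["fx"];y=(v-cp["cy"])/cp["fy"];r=np.hypot(x,y)+1e-12
    q=np.array([np.sin(r)*x/r,-np.sin(r)*y/r,-np.cos(r)]);return c,R.T@q
def wonz(cp,u,v,z):
    c,d=wray(cp,u,v);return c+d*(z-c[2])/d[2]
E
python3 - <<'E'
from station import *
from h import *
W=camera_params("wrist");print(-W["camera_from_world"][:3,:3].T@W["camera_from_world"][:3,3],get_obs()['eef_pos'])
print("lev",wonz(W,272,164,.174))
for p in((216,116),(331,116),(220,256),(326,256)):print(wonz(W,*p,.015))
print("jaw front edge",wonz(W,227,204,.0785),wonz(W,319,204,.0785))
print("bed end",wonz(W,229,63,.05),wonz(W,316,63,.05))
im=cv2.imread("pics/w1.png")[90:290,190:360];cv2.imwrite("pics/w1z.png",cv2.resize(im,None,fx=3,fy=3,interpolation=2))
E
```

```text
[0.58336797 0.0023047  0.44368729] [ 0.5687077  -0.06323851  0.30054984]
lev [ 0.57668112 -0.02881486  0.174     ]
[0.51400765 0.03122095 0.015     ]
[6.61809287e-01 6.05661488e-04 1.50000000e-02]
[ 0.47264062 -0.16060445  0.015     ]
[ 0.62216022 -0.19168773  0.015     ]
jaw front edge [ 0.51359788 -0.07459346  0.0785    ] [ 0.61843242 -0.09637011  0.0785    ]
bed end [0.54859038 0.08926794 0.05      ] [0.65056406 0.06807891 0.05      ]
```

View pics/w1z.png

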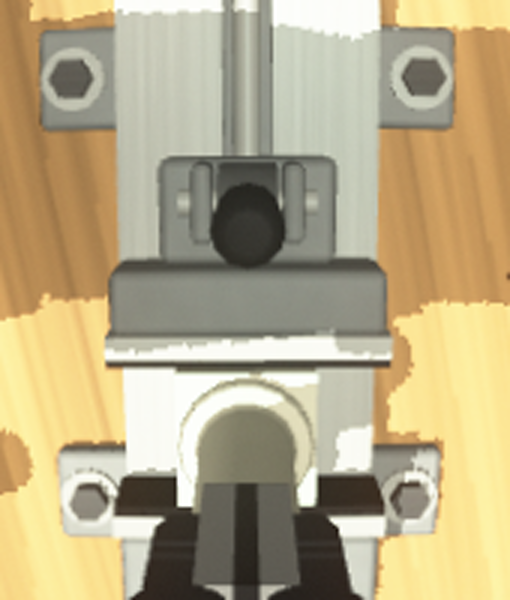

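```bash
python3 -m jog '[0,-0.2,-4,0,0,0,0, 0,-0.2,-8,0,0,0,0, 0,-0.2,-12,0,0,0,0, 0,-0.2,-15,0,0,0,0, 0,-0.2,-16.5,0,0,0,0, 0,-0.2,-16.5,0,0,0,0]'
python3 - <<'E'
from station import *
import cv2
p,d=read_camera("wrist");cv2.imwrite("pics/w2.png",p[...,::-1])
p,d=read_camera("side");cv2.imwrite("pics/s2.png",cv2.resize(p[80:290,180:400],None,fx=3,fy=2.8*1.07)[...,::-1])
print(get_obs()['eef_pos'],get_obs()['wrist_force'])
E
```

```text
time_s: 2.12
eef_pos: [0.566, -0.0672, 0.1329]
tcp_rot: [-0.002, 0.777, 0.63, -0.002]
wrist_force: [-0.4, -0.7, 0.0]
grip_width: -0.001
[ 0.5683167  -0.0672273   0.13684859] [ 0.11578911 -1.48085123  1.4816096 ]
```

View pics/w2.png

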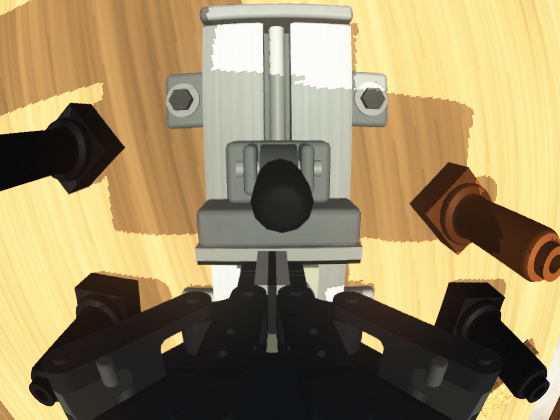

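View pics/s2.png

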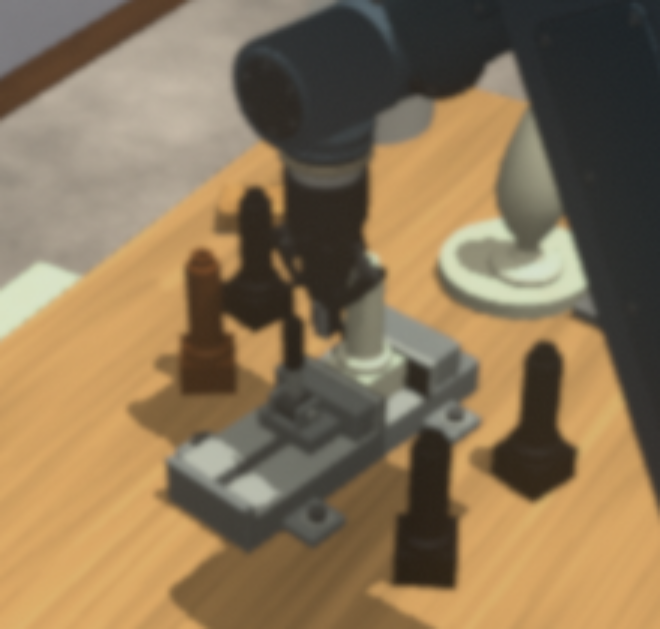

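The fingers are between the column and the lever without touching either. Next I'll push along the vise's +y.

```bash
python3 -m jog '[0.2,1,0,0,0,0,0, 0.4,1.7,0,0,0,0,0, 0.5,2.4,0,0,0,0,0, 0.6,3.1,0,0,0,0,0, 0.8,3.8,0,0,0,0,0, 1,4.6,0,0,0,0,0, 1.1,5.4,0,0,0,0,0, 1.3,6.1,0,0,0,0,0, 1.4,6.7,0,0,0,0,0, 1.4,6.7,0,0,0,0,0]'
python3 - <<'E'
from station import *
import cv2
p,d=read_camera("wrist");cv2.imwrite("pics/w3.png",p[...,::-1])
p,d=read_camera("side");cv2.imwrite("pics/s3.png",cv2.resize(p[80:290,180:400],None,fx=3,fy=2.8*1.07)[...,::-1])
print(get_obs()['eef_pos'],get_obs()['wrist_force'])
E
```

```text
time_s: 3.05
eef_pos: [0.5829, 0.0021, 0.1368]
tcp_rot: [0.0, 0.776, 0.631, 0.001]
wrist_force: [-0.4, 0.3, 0.1]
grip_width: -0.0
[0.58247454 0.00131085 0.13633031] [ 0.63161381  0.41776624 -0.17856923]
```

View pics/w3.png

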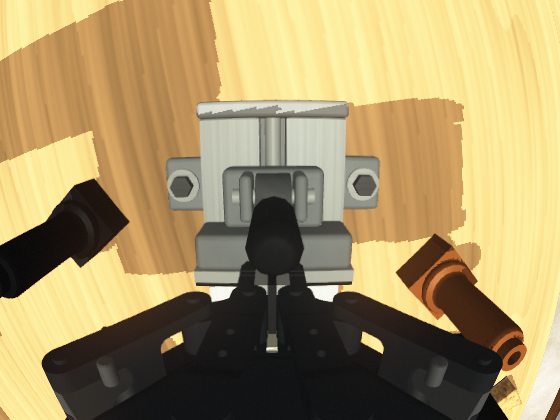

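View pics/s3.png

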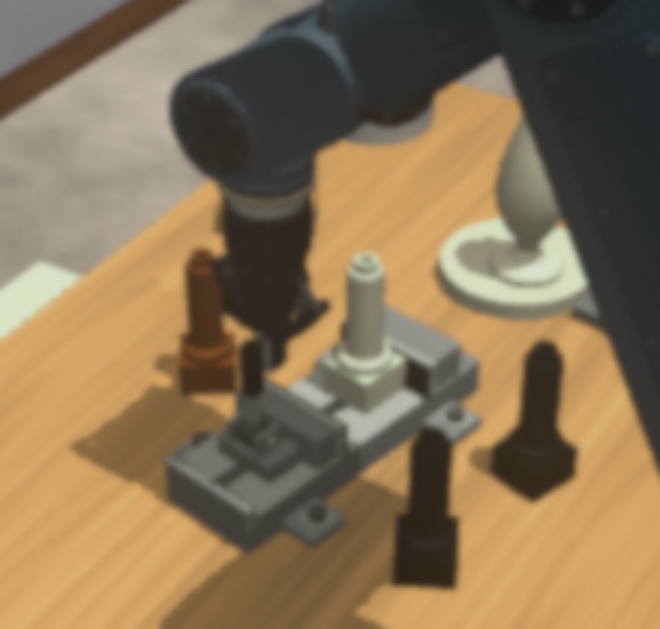

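The jaw is open about 5 cm and the column still stands in its place. I'll back off, rise, open the gripper and move over the column.

```bash
python3 -m jog '[-0.3,-1.2,0,0,0,0,0, -0.5,-2,3,0,0,0,0, -0.5,-2,7,0,0,0,0.5, -0.5,-2,10,0,0,0,1, -0.8,-4,13,0,0,0,1, -1.5,-8,13,0,0,0,1, -2.3,-12.1,13,0,0,0,1, -2.3,-12.1,13,0,0,0,1, -2.3,-12.1,13,0,0,0,1]'
python3 - <<'E'
from station import *
import cv2
p,d=read_camera("wrist");cv2.imwrite("pics/w4.png",p[...,::-1])
p,d=read_camera("side");cv2.imwrite("pics/s4.png",cv2.resize(p[80:290,180:400],None,fx=3,fy=2.8*1.07)[...,::-1])
print(get_obs())
from h import *
S=camera_params("side");
E
```

```text
time_s: 3.9
eef_pos: [0.5586, -0.1228, 0.2661]
tcp_rot: [-0.0, 0.777, 0.629, -0.0]
wrist_force: [-0.1, 0.7, 0.4]
grip_width: 0.976
{'time_s': 4.0, 'joint_pos': array([-2.93812492e-01,  3.58541631e-01,  1.55146854e+00,  3.53673897e-04,
        1.23217436e+00, -8.64536908e-02]), 'joint_vel': array([ 2.76864944e-02,  4.41651155e-04, -2.10935329e-03, -2.74961525e-03,
       -3.92155009e-05,  2.97090731e-03]), 'joint_efforts': array([-1.57823045e+00, -5.26096737e+01, -3.06485260e+01, -5.64030907e-02,
       -2.92089811e-03, -4.38736752e-02]), 'eef_pos': array([ 0.55921036, -0.1205258 ,  0.26605554]), 'tcp_rot': array([-3.38555784e-04,  7.76527825e-01,  6.30082869e-01, -2.78505102e-05]), 'wrist_force': array([ 0.02330079,  0.09959226, -0.52287866]), 'ft_torque': array([ 0.00486918, -0.02154111,  0.04449427]), 'grip_width': 0.9980874350893528}
```

View pics/w4.png

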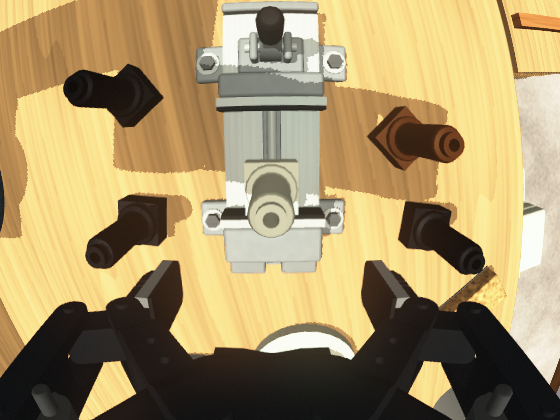

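View pics/s4.png

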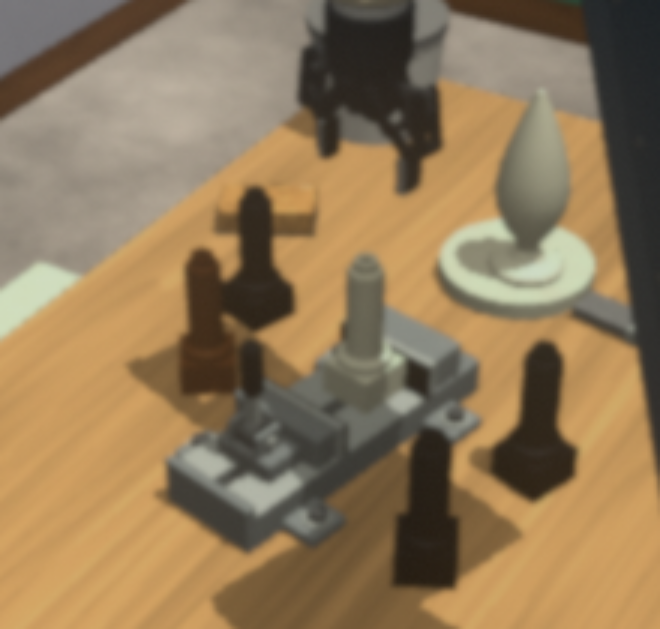

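In the wrist view the column's bore is at (270,219), well clear and centred between the pads, and the lever is at (270,20). The jaw face is about 8 cm from the fixed jaw. I'll measure these.

Run:
```python
from station import *
from h import *
W=camera_params("wrist");o=get_obs();print(o['eef_pos'])
c=wonz(W,270.5,219,.19);l=wonz(W,270,17,.174);j=wonz(W,271,107,.0785);f=wonz(W,271,212,.0785)
print(c,l,l-c,np.hypot(*(l-c)[:2]),"jaw gap",np.hypot(*(j-f)[:2]))
```

```text
[ 0.55921036 -0.1205258   0.26605554]
[ 0.55960248 -0.11797085  0.19      ] [0.58952039 0.02535208 0.174     ] [ 0.02991791  0.14332294 -0.016     ] 0.14641224404405723 jaw gap 0.10891543278458862
```

```bash
python3 -m jog '[0,0.1,-4,0,0,0,1, 0,0.1,-8,0,0,0,1, 0,0.1,-11,0,0,0,1, 0,0.1,-12.8,0,0,0,1, 0,0.1,-13.6,0,0,0,1, 0,0.1,-13.6,0,0,0,1]'
python3 - <<'E'
from station import *
import cv2
p,d=read_camera("wrist");cv2.imwrite("pics/w5.png",p[...,::-1])
p,d=read_camera("side");cv2.imwrite("pics/s5.png",cv2.resize(p[80:290,180:400],None,fx=3,fy=2.8*1.07)[...,::-1])
print(get_obs()['eef_pos'],get_obs()['wrist_force'])
E
```

```text
time_s: 4.5
eef_pos: [0.5589, -0.1183, 0.1287]
tcp_rot: [-0.001, 0.776, 0.631, -0.001]
wrist_force: [-0.1, -1.0, 0.2]
grip_width: 1.0
[ 0.5602115  -0.11898274  0.13130938] [ 1.21539422 -0.11695985  1.47521305]
```

View pics/w5.png

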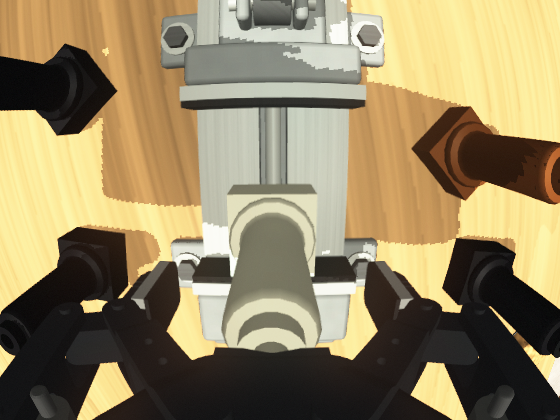

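View pics/s5.png

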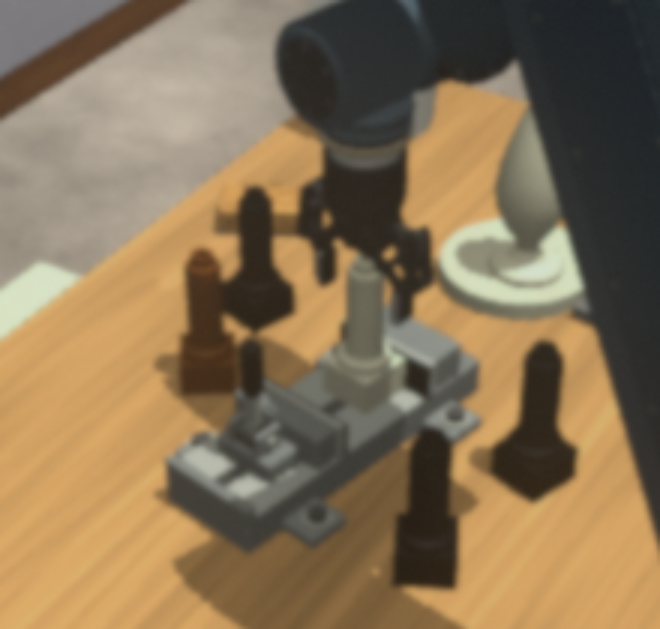

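The column is centred between the pads (centre column 272; pads at 155 and 390). I'll close on it.

```bash
python3 -m jog '[0,0,0,0,0,0,0.3, 0,0,0,0,0,0,0.3, 0,0,0,0,0,0,0.3, 0,0,0,0,0,0,0.3, 0,0,0,0,0,0,0, 0,0,0,0,0,0,0, 0,0,0,0,0,0,0, 0,0,0,0,0,0,0]' 70
```

```text
time_s: 5.27
eef_pos: [0.5596, -0.1193, 0.1311]
tcp_rot: [0.0, 0.776, 0.63, 0.0]
wrist_force: [-2.9, 0.1, 5.7]
grip_width: 0.408
```

```bash
python3 -m jog '[0,0,0.5,0,0,0,0, 0,0,1.5,0,0,0,0, 0,0,3,0,0,0,0, 0,0,5,0,0,0,0, 0,0,8,0,0,0,0, 0,0,11,0,0,0,0, 0,0,14,0,0,0,0, 0,0,17,0,0,0,0, 0,0,20,0,0,0,0, 0,0,20,0,0,0,0]'
python3 - <<'E'
from station import *
import cv2
p,d=read_camera("wrist");cv2.imwrite("pics/w6.png",p[...,::-1])
p,d=read_camera("side");cv2.imwrite("pics/s6.png",cv2.resize(p[40:290,160:410],None,fx=2.4,fy=2.4)[...,::-1])
print(get_obs())
E
```

```text
time_s: 6.1
eef_pos: [0.561, -0.1197, 0.3373]
tcp_rot: [0.004, 0.776, 0.63, 0.003]
wrist_force: [0.0, -0.6, -2.4]
grip_width: 0.408
{'time_s': 6.2, 'joint_pos': array([-2.91448353e-01,  3.09914454e-01,  1.45999192e+00,  7.91807576e-06,
        1.36976841e+00, -8.46979785e-02]), 'joint_vel': array([-7.43002842e-04,  3.48619837e-02,  4.79419782e-02,  8.27725365e-04,
       -1.54206700e-02, -8.80759553e-05]), 'joint_efforts': array([ 4.67243150e-02, -5.63801622e+01, -3.61345410e+01, -3.81365549e-03,
        1.70811117e-01, -5.55310976e-05]), 'eef_pos': array([ 0.55953829, -0.11930689,  0.33139392]), 'tcp_rot': array([7.90706084e-04, 7.76299234e-01, 6.30363847e-01, 5.42544311e-04]), 'wrist_force': array([ 0.07020302, -0.0379069 , -3.61708216]), 'ft_torque': array([0.0174939 , 0.00500328, 0.02090774]), 'grip_width': 0.40663300625987464}
```

View pics/w6.png

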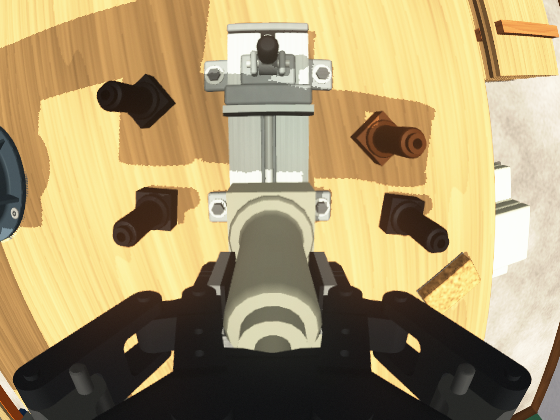

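View pics/s6.png

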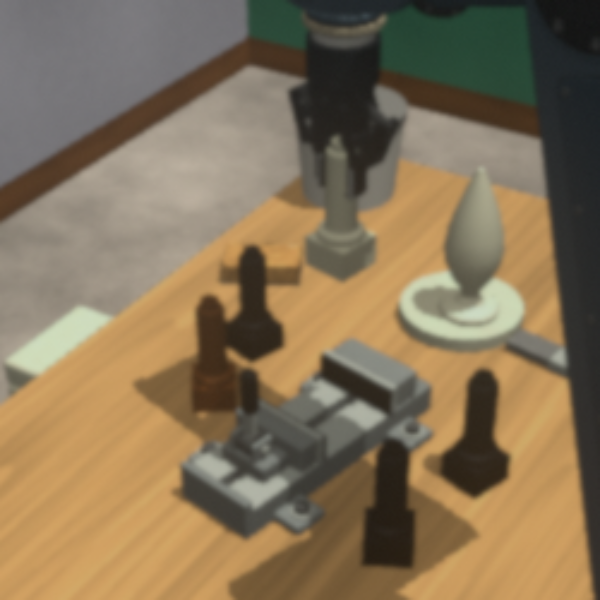

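The column is out of the vise with its foot well above the jaws, and its weight reads 3.6 N. My plan is to roll the tool 90° so the jaw axis ends up vertical, which stops the column pivoting in the pads. After that I'll tip the tool sideways.

```bash
python3 -m jog '[0,0,1,0,0,6,0, 0,0,2,0,0,13,0, 0,0,4,0,0,20,0, 0,0,6,0,0,27,0, 0,0,8,0,0,34,0, 0,0,10,0,0,41,0, 0,0,10,0,0,48,0, 0,0,10,0,0,55,0, 0,0,10,0,0,62,0, 0,0,10,0,0,69,0]' 90 && python3 -m jog '[0,0,0,0,0,7,0, 0,0,0,0,0,14,0, 0,0,0,0,0,21,0, 0,0,0,0,0,21,0, 0,0,0,0,0,21,0]'; python3 -c "
from station import *
o=get_obs();print(o['joint_pos'],o['eef_pos'],o['tcp_rot'],o['wrist_force'])"
```

```text
time_s: 7.03
eef_pos: [0.5592, -0.1192, 0.4285]
tcp_rot: [-0.002, 0.28, 0.96, -0.0]
wrist_force: [0.0, 0.1, -2.4]
grip_width: 0.401
time_s: 7.45
eef_pos: [0.5593, -0.1192, 0.429]
tcp_rot: [-0.001, 0.105, 0.994, 0.0]
wrist_force: [-0.1, 0.1, -2.5]
grip_width: 0.406
[-2.91406507e-01  2.74752547e-01  1.28031329e+00 -9.35696287e-06
  1.58886597e+00 -1.65164634e+00] [ 0.55930415 -0.11921648  0.42901481] [-1.15024291e-03  1.05083885e-01  9.94462674e-01  2.11839755e-04] [-0.06335976  0.0582393  -2.49042074]
```

```bash
python3 -m jog '[0,0,0.5,3,-0.8,0,0, 0,0.5,1,6.5,-1.5,0,0, 0,0.5,1,6.5,-1.5,0,0]'; python3 -c "
from station import *
o=get_obs();print(o['joint_pos'],o['eef_pos'],o['tcp_rot'],o['wrist_force'])"
```

```text
time_s: 7.7
eef_pos: [0.5595, -0.1147, 0.4404]
tcp_rot: [0.007, 0.105, 0.993, 0.059]
wrist_force: [-0.7, -0.6, -3.0]
grip_width: 0.402
[-0.33877457  0.27064765  1.26391282  0.11849614  1.62002146 -1.69278745] [ 0.55945326 -0.11466282  0.44042506] [0.00719715 0.1054729  0.99263972 0.05907676] [-0.669675   -0.64075778 -3.00413333]
```

j4 is going positive, which is its wide-range side, so I'll carry on.

```bash
python3 -m jog '[0.2,1,1,6.4,-1.5,0,0, 0.4,2,2,12.9,-3,0,0, 0.6,3.5,3,19.5,-4.5,0,0, 0.9,5,4,26,-6,0,0, 1.2,6.5,5,32.5,-7.5,0,0, 1.5,8,6,39,-9,0,0, 1.8,9.5,7,45.5,-10.5,0,0, 2.1,11,8,52,-12,0,0, 2.4,12,8,58.5,-13.5,0,0, 2.4,12,8,65,-15,0,0]'; python3 -c "
from station import *
from scipy.spatial.transform import Rotation as R
import numpy as np
o=get_obs();q=o['tcp_rot'];M=R.from_quat(q,scalar_first=True).as_matrix();print(M)
z=M[:,2];h=np.array([z[0],z[1],0]);h/=np.linalg.norm(h);a=np.cross(z,h);print('need deg',np.degrees(a/np.linalg.norm(a)*np.arcsin(np.linalg.norm(a))))
print(o['joint_pos'],o['eef_pos'],o['wrist_force'])"
```

```text
time_s: 8.53
eef_pos: [0.5836, 0.007, 0.5201]
tcp_rot: [0.073, 0.084, 0.797, 0.594]
wrist_force: [1.6, 0.9, -4.0]
grip_width: 0.402
[[-0.97539734  0.04750635  0.21527467]
 [ 0.2198751   0.28036989  0.9343702 ]
 [-0.01596802  0.95871574 -0.28391751]]
need deg [ 1.60730734e+01 -3.70316346e+00 -1.61245685e-15]
[-0.5089713   0.32486433  1.44199991  1.22615105  1.77917978 -1.86113357] [0.58356478 0.00695106 0.52009175] [ 1.59841291  0.86008153 -3.97386753]
```

```bash
python3 -m jog '[0,0,0,5.5,-1.3,0,0, 0,0,0,11,-2.5,0,0, 0,0,0,16.1,-3.7,0,0, 0,0,0,16.1,-3.7,0,0, 0,0,0,16.1,-3.7,0,0, 0,0,0,16.1,-3.7,0,0]'
python3 - <<'E'
from station import *
from scipy.spatial.transform import Rotation as R
import numpy as np,cv2
p,d=read_camera("side");cv2.imwrite("pics/s7.png",p[...,::-1])
p,d=read_camera("wrist");cv2.imwrite("pics/w7.png",p[...,::-1])
p,d=read_camera("top");cv2.imwrite("pics/t7.png",p[...,::-1])
o=get_obs();M=R.from_quat(o['tcp_rot'],scalar_first=True).as_matrix();print(M[:,2])
print(o['joint_pos'],o['eef_pos'],o['wrist_force'])
E
```

```text
time_s: 9.03
eef_pos: [0.5836, 0.006, 0.5204]
tcp_rot: [0.086, 0.073, 0.705, 0.7]
wrist_force: [0.1, 0.3, -3.0]
grip_width: 0.404
[ 0.22436105  0.97449621 -0.00438878]
[-0.52851793  0.38360373  1.5372602   1.46000518  1.85259929 -1.95833711] [0.58345637 0.00599949 0.52104139] [ 0.24011738 -0.34419047 -3.10946912]
```

View pics/s7.png

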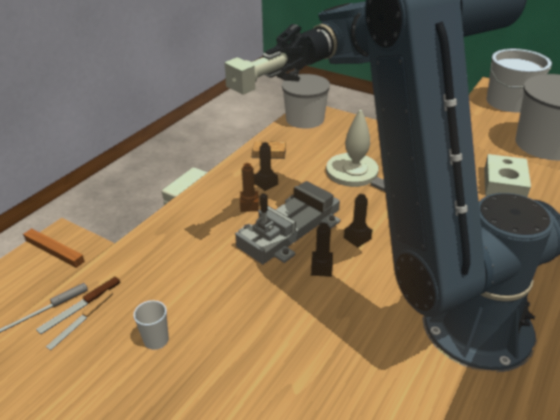

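View pics/w7.png

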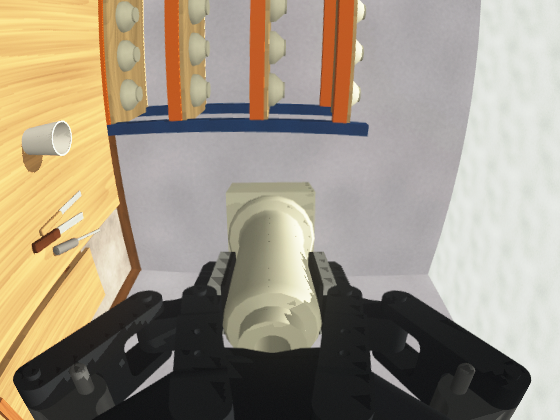

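View pics/t7.png

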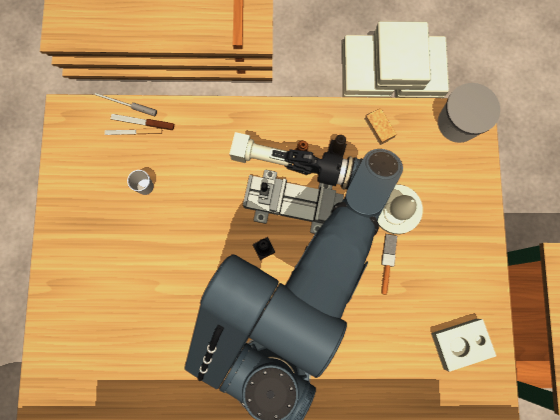

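The column lies level in the gripper. Its outline in the wrist view is where it was before the turn (plinth columns 228–314, row 183), so it has not slipped. The vise is still open, and the beaker, finial, bat and brush are where they were. I'll let it settle, do a last check and hand in.

```bash
python3 -m jog '[0,0,0,0,0,0,0, 0,0,0,0,0,0,0, 0,0,0,0,0,0,0, 0,0,0,0,0,0,0, 0,0,0,0,0,0,0, 0,0,0,0,0,0,0]'
python3 - <<'E'
from station import *
from h import *
from scipy.spatial.transform import Rotation as R
o=get_obs();M=R.from_quat(o['tcp_rot'],scalar_first=True).as_matrix();print(M[:,2],o['eef_pos'],abs(o['joint_vel']).max(),o['grip_width'])
p,d=read_camera("side");q,_=read_camera("wrist")
s=np.load("side0.npz")['p'];t=np.load("top0.npz")['p']
w7=cv2.imread("pics/w7.png")[...,::-1]
print("wrist diff on column",np.abs(q[180:350,225:320].astype(int)-w7[180:350,225:320]).mean())
t7=cv2.imread("pics/t7.png")[...,::-1]
for n,a,b,r in(("beaker",s,p,np.s_[295:350,130:175]),("finial",s,p,np.s_[100:185,325:380]),("beaker top",t,t7,np.s_[165:200,122:158])):
    print(n,np.abs(a[r].astype(int)-b[r]).mean())
job_done()
E
```

```text
time_s: 9.68
eef_pos: [0.5835, 0.0057, 0.5203]
tcp_rot: [0.087, 0.073, 0.704, 0.701]
wrist_force: [0.7, 0.0, -2.2]
grip_width: 0.403
[ 0.22485384  0.9743907  -0.00187595] [0.58354412 0.00566429 0.52026611] 0.0018979585385755786 0.40307565621779246
wrist diff on column 1.5429721362229103
beaker 13.241750841750841
finial 15.25554367201426
beaker top 4.1156084656084655
the job is handed in; nothing more can be done
```

Run:
```python
import cv2,numpy as np
a=cv2.imread("pics/side0.png",0);b=cv2.imread("pics/s7.png",0);f=np.float32
for n,r in(("beaker",np.s_[290:355,125:180]),("finial",np.s_[100:185,322:382]),("bench/knives",np.s_[270:350,0:125])):
    print(n,cv2.phaseCorrelate(f(a[r]),f(b[r])),a[r].mean(),b[r].mean())
```

```text
beaker ((-0.02765556640157385, -0.01906413079547775), 0.9948454015784793) 129.22237762237762 143.60755244755245
finial ((-0.02021396209185866, -0.025336033151020843), 0.8833132892184787) 134.57039215686274 144.02098039215687
bench/knives ((0.5452952806949583, -0.0047964839247356394), 1.01023892993927) 136.0565 151.0565
```

I pushed the vise's sliding jaw open by its lever, lifted the column straight up out of the vise, turned it on its side and handed the job in while still holding it. The whole run took about 10 s of the 48 s allowed.

- **Jaw opening:** it measured about 53 mm, both from the lever-to-column distance and from the gap between the jaws. The last pictures, just before hand-in, still show it open.
- **Level and still:** the gripper axis was about 0.1° off level, about 0.52 m above the bench, and the joints were practically at rest. In the wrist camera the column sat exactly where it did before the turn, so I saw no slip in the grip.
- **Other things on the bench:** one check disagreed. The raw picture difference for the beaker and finial was higher than I expected (13–15 grey levels). The picture as a whole was about 10–15 levels brighter than at the start. Matching their shapes showed both had moved less than 0.05 pixel, so neither was disturbed. The knives gave a 0.5 pixel shift, but the arm never went near them. I checked the brush, bat and look-alikes only by eye; one or two look-alikes were partly hidden by the arm in the last top view.
- **Column weight:** the wrist force sensor read between 2.2 and 4 N for a column of about 3.5 N, so treat it as rough.

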